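# Open the child-proof coin-cell canister in its dock

## Task

Turn the brass turnbutton all the way across the white canister's square foot so the canister is locked in its wooden dock. Then press the blue child-safety cap down, twist it anticlockwise while it is pressed until it comes free, and lift it straight up a hand's breadth (about 8 cm). Finish while still holding the cap there in the gripper, level and directly above the open canister, with the turnbutton still across the foot; leave everything else on the shelf where it is.

Things in the scene. Friction and masses are not known exactly. Their poses are not given: they have to be found in the camera images.
- dock: Fixed wooden dock board, 130 x 185 x 12 mm. Origin: on the shelf surface below the centre of its square recess, in which the canister stands. z up; the turnbutton's vertical pivot stands 90 mm from the origin along +y. The recess is bounded by rails 10 mm above the board.
- turnbutton (a joint): Angle of the brass turnbutton about its vertical pivot, rad, growing anticlockwise seen from above. At 0 its long arm (61 mm from the pivot, 16 wide, 6 thick, underside 24 mm above the shelf) points along the dock's -x; at 1.57 (a stop) along the dock's -y, across the canister's foot. Starts at 0 to 0.4. Light friction (0.06 N m); stays where left.
- tab_center (a point): Centre of the upright brass thumb tab of the turnbutton, on the pivot axis, 50 mm above the shelf. The tab is 36 mm long, 8 mm thick, 40 mm tall (from 30 to 70 mm above the shelf) and turns with the turnbutton; its x axis runs along the tab's length (the long arm points along its -x).
- jar: White plastic coin-cell canister, loose, standing in the recess with about 1.5 mm play. Origin: centre of its underside, 12 mm above the shelf, z up. Square foot 76 x 76 x 10 mm, round body radius 26 mm up to 44 mm, tapering to 15 mm at 56 mm, neck radius 13 mm with lugs to 19 mm radius under the cap, rim at 79.5 mm. About 0.25 kg.
- mouth (a point): Centre of the canister's neck rim (open mouth), 79.5 mm above the canister's origin, hidden in the cap at first.
- cap_center (a point): Centre (half-way up) of the blue round push-and-turn safety cap, 52 mm diameter, 30 mm tall, about 40 g, loose but held by the bayonet. On the canister its centre is 81 mm above the canister's origin and its x axis is parallel to the canister's x. z up. Unpressed, it turns no more than some 15 degrees; clockwise is always blocked. See liner for how it opens.
- liner (a joint): Travel of the sprung liner inside the cap, m: 0 unpressed, 0.0092 fully pressed. The cap must be pushed down at least 5.5 mm (7 to 8 mm is good) against a spring of 3 N rising to 8.5 N; keeping it pressed, turn it 50 to 110 degrees anticlockwise seen from above (70 is good; the safety teeth are passed after some 35 degrees), and it lifts straight off.
- tower: Black plastic dice tower, 170 mm tall, bystander; origin under its centre.
- dominobox: Wooden domino box with sliding lid, 90 x 200 x 54 mm, bystander; origin under its centre.
- binframe: Grey tilt-out bin in its fixed plastic housing, 110 x 172 x 150 mm, its front facing away from the robot and perhaps tilted out a little, bystander; origin under its centre.
- tray: Grey silicone tray, 140 x 180 x 15 mm, fixed bystander; origin under its centre.
- marble_center (a point): Centre of the green glass marble, 25 mm diameter, lying in a square seat of the tray, bystander.
- mug: Blue mug, 80 mm diameter, 90 mm tall, bystander; origin under its centre.
- die0: Red die, 18 mm, bystander; origin under its centre.
- die1: White die, 18 mm, bystander; origin under its centre.
There are look-alikes about, which are no part of the job. Of the things like the part that bears cap_center, leave any that is pink; of the rest the larger one is meant.

How it is judged:
On the way, in this order (a step that is already met when the one before it is completed fails the run):
1. the turnbutton is turned across the canister's foot while the cap is still on, unturned and not pressed (value of joint turnbutton above 1.35 rad and z of cap_center in the frame of jar below 0.085 m and angle between the x axis of cap_center and the x axis of jar, either way round below 0.3 rad and value of joint liner below 0.002 m), for 0.2 s.
2. the cap is pressed down (value of joint liner above 0.004 m and angle between the x axis of cap_center and the x axis of jar, either way round below 0.6 rad), for 0.1 s.
3. the cap is twisted past its safety teeth while still on the neck (angle between the x axis of cap_center and the x axis of jar, either way round above 0.75 rad and z of cap_center in the frame of jar below 0.085 m), for 0.1 s.
At the end, for the whole second after the job is handed in: The cap is held still in the gripper, its centre 45 to 140 mm above the canister's rim and within 25 mm of its axis, tilted less than 14 degrees and touching the canister nowhere; the turnbutton is at 1.35 rad or more, the canister still seated upright in its dock (z of cap_center in the frame of mouth between 0.045 and 0.14 m and horizontal distance between cap_center and mouth below 0.025 m and angle between cap_center's own z axis and vertical below 0.25 rad and contact force between cap and the fingers above 2 N and contact force between cap and jar below 0.05 N and linear speed of each of cap, jar below 0.03 m/s and value of joint turnbutton above 1.35 rad and z of jar in the frame of dock below 0.015 m and angle between jar's own z axis and vertical below 0.06 rad); the arm keeps its last pose, push and grip.
It fails at once if the canister is lifted or tipped out of its recess (z of jar in the frame of dock above 0.02 m or angle between jar's own z axis and vertical above 0.15 rad).
It fails at once if a bystander is disturbed (distance of any of tower, dominobox, marble_center, mug, die0, die1 from where it was at the start of the episode above 0.02 m or contact force between any of the arm, the fingers and binframe above 3 N or contact force between any of the arm, the fingers and tray above 3 N).
It also fails if it takes over 48 s, if anything falls off the work surface, if the arm or the gripper's body presses on something with over 40 N, if the wrist force passes 120 N, or if a joint passes its speed limit or range.

## Robot

A 6-joint arm with a two-finger parallel gripper is mounted at the origin on the work surface. World frame = base frame: x ahead of the robot, y to its left, z up, the work surface at z = 0. Lengths are in m, angles in rad, forces in N, time in s.
With the tool pointing down it reaches from about 0.25 to 0.775 m from the base axis. Payload 8.9 kg.
Tool frame: the origin (TCP) lies between the finger pads; the fingertips stand 17 mm ahead of it and the grasp point (between the pads) lies 2 mm behind it; z points along the fingers, y is the direction in which the jaws open and shut (so a half turn about z gives the same grasp; the last joint's range is limited). The gripper opens to 85 mm and grips with 20 to 120 N. Pads are 22 mm wide; open, the fingers measure 114 mm over their backs; the gripper's body (76 mm by 85 mm) begins 54 mm behind the grasp point. The pads swing forward as they close: fully open they stand 13 mm farther back than shut.
Start: joints at [1.183, 0.291, -0.153, 1.127, 0, 1.431], TCP at [0.129, 0.509, 0.248] pointing down, gripper open.
Joint ranges: [-2.52, 2.52], [-0.91, 1.74], [-1.3, 1.37], [-1.96, 2.02], [-1.52, 1.47], [-3.14, 3.14]. Speed limits (rad/s): [2.22, 2.22, 2.79, 3.14, 3.14, 3.14].

## Interface

Orientations are given as a 3x3 rotation matrix whose columns are the frame's x, y, z axes.
In Python, from station import * gives the robot as it stands. The module is installed in compiled form; this text tells all that it offers.
- The arm moves only by the tool jog_arm, never from a script. Its argument "increments" is a list that holds one entry, the list of rows, each a list of 6 numbers: the shift along the tool's x, y, z in units of 25 mm (1.0 is 25 mm), then the turn, a rotation vector about the tool's x, y, z in units of 10 degrees (1.0 is 10 degrees). A call has 1 to 20 rows; each row shifts and turns the commanded pose from where the row before left it, along the tool's axes as they then stand; what a row does not reach is not made up. A row lasts 1/8 s, in which the tool goes at most 62.5 mm and 10.7 degrees, less where a joint would pass 70% of its speed; a pose out of reach is approached as far as the arm can. A call is refused whole if a number of a shift passes 1 or a number of a turn 1, either way. A call with a gripper value outside its range is refused whole. "fingers" is the closure, from -1 (fully open) to 1 (shut), set as the call begins (left out, the last holds). The fingers move at their own pace and stop on an object; the grip force is fixed at half the most. Time passes only in rows, so rows that do not move let the fingers close. It gives the time, the measured TCP pose, the force and the opening at its end, in the units of the state.
- sense(): the state, without advancing time (a new reading comes with each control period).
- capture(name): name is "side" or "top"; returns the picture (420x560x3 uint8, red, green, blue); there is no depth.
- get_calibration(name): a dict with "fx", "fy", "cx", "cy" (pixels), "dist_coeffs" ([k1, k2, p1, p2, k3] as OpenCV has them; the pictures are not rectified), "R" (3x3) and "t" (3): a world point X has camera coordinates R X + t. Camera axes: x right, y down, z forward; pixel columns grow to the right and rows downward; lengths in m; the calibration is good to about 2 mm. A picture is of the moment at which its call begins. get_calibration takes no time and is no camera call.
- sign_off(): hands the job in, once; it reports no verdict.
The state is a dict: "clock": time; "qpos": joint angles; "qvel": joint speeds; "joint_torque": joint torques, N m; "ee_pos": TCP position; "ee_rot": TCP orientation; "wrist_force": force on the tool from outside, world axes, zero at the start; "ft_torque": the same for the moment, N m; "width": opening from 0.0 (shut) to 1.0 (fully open).
Only numpy, scipy, OpenCV 4.12 (cv2) and the standard library are available. Lean on these libraries where they do the work, as an engineer would, in place of code of your own. Each camera call takes 0.05 s, during which the arm holds its last target. There are 200 camera calls.

## Working session

There is one attempt and no reset: what is moved stays moved. The work goes in short steps, Python scripts to look and compute and a tool call to move; the robot and the scene stay as the last step left them, time stands still between calls to the robot, and variables do not carry over. Pictures are saved under pics/ and viewed, about 8 in all and at most 12, crops included, and the job is handed in when it is done.

Besides the shell and the picture viewer there is one more tool, called in YAML: its name, and indented under it one key for each argument. jog_arm: Moves the arm, as the interface text tells. Its arguments: {"type":"object","properties":{"increments":{"type":"array","items":{"type":"array","items":{"type":"array","items":{"type":"number"}}}},"fingers":{"type":"number"}},"required":["increments"]}

```bash
mkdir -p pics; python3 - <<'E'
from station import *
import cv2,numpy as np
s=sense();print({k:np.round(v,3).tolist() for k,v in s.items()})
for n in("side","top"):
    c=get_calibration(n);print(n,{k:np.round(v,4).tolist() for k,v in c.items()})
    cv2.imwrite(f"pics/{n}0.png",np.ascontiguousarray(capture(n)[:,:,::-1]))
E
```

```text
{'clock': 0.0, 'qpos': [1.183, 0.291, -0.154, 1.127, 0.0, 1.431], 'qvel': [-0.001, 0.001, -0.002, -0.0, -0.002, -0.002], 'joint_torque': [0.002, -53.714, 33.137, 0.016, -0.0, 0.0], 'ee_pos': [0.129, 0.508, 0.248], 'ee_rot': [[-0.969, 0.246, -0.0], [0.246, 0.969, -0.001], [0.0, -0.001, -1.0]], 'wrist_force': [-1.373, 0.687, -0.154], 'ft_torque': [0.053, 0.025, 0.026], 'width': 0.997}
side {'fx': 423.5185, 'fy': 423.5185, 'cx': 279.8855, 'cy': 214.6108, 'dist_coeffs': [0.0175, 0.0, 0.0, 0.0, 0.0], 'R': [[0.8825, -0.4703, -0.0036], [-0.3208, -0.5963, -0.7359], [0.3439, 0.6505, -0.6771]], 't': [-0.5271, 0.2873, 1.1779]}
top {'fx': 452.5366, 'fy': 452.5366, 'cx': 291.217, 'cy': 208.2669, 'dist_coeffs': [-0.01, 0.0, 0.0, 0.0, 0.0], 'R': [[-0.0123, -0.9999, -0.0018], [-0.9889, 0.0124, -0.1482], [0.1482, -0.0001, -0.989]], 't': [0.0364, 0.6217, 1.2128]}
```

View pics/top0.png

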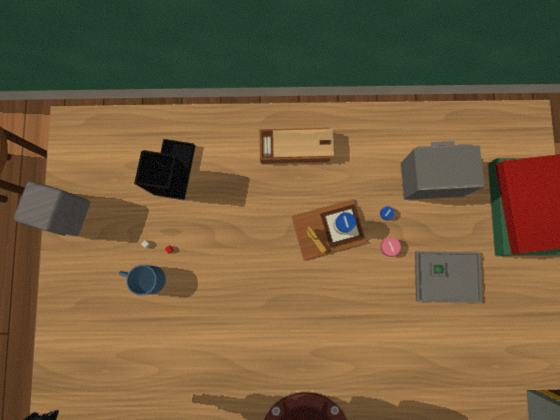

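View pics/side0.png

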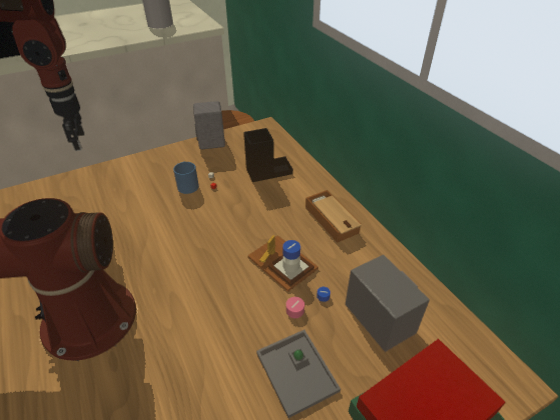

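The pictures show three caps: blue on the canister at top (345,222) / side (291,249), a smaller blue one at top (387,213), and a pink one at top (391,246). The first is the target: it is the larger one that isn't pink, and it sits on the canister. The brass turnbutton is at top (317,240).

```bash
cat > h.py <<'E'
from station import *
import cv2,numpy as np
def ray(n,uv):
    c=get_calibration(n);K=np.array([[c["fx"],0,c["cx"]],[0,c["fy"],c["cy"]],[0,0,1.]])
    p=cv2.undistortPoints(np.array(uv,float).reshape(-1,1,2),K,np.array(c["dist_coeffs"])).reshape(-1,2)
    R=np.array(c["R"]);t=np.array(c["t"]);d=np.c_[p,np.ones(len(p))]@R
    return -R.T@t,d
def plane(n,uv,z):
    o,d=ray(n,uv);return o+d*((z-o[2])/d[:,2])[:,None]
def tri(u1,u2):
    o1,d1=ray("top",[u1]);o2,d2=ray("side",[u2]);A=np.c_[d1[0],-d2[0]]
    s=np.linalg.lstsq(A,o2-o1,rcond=None)[0];a=o1+s[0]*d1[0];b=o2+s[1]*d2[0];return (a+b)/2,np.linalg.norm(a-b)
def crop(n,name,x0,y0,w,h,f):
    im=capture(n)[y0:y0+h,x0:x0+w,::-1]
    cv2.imwrite(name,cv2.resize(np.ascontiguousarray(im),None,fx=f,fy=f,interpolation=cv2.INTER_CUBIC));
E
python3 - <<'E'
from h import *
A=capture("top");B=capture("side")
x0,y0,w,h=285,192,95,75
a=cv2.resize(np.ascontiguousarray(A[y0:y0+h,x0:x0+w,::-1]),None,fx=7,fy=7,interpolation=cv2.INTER_CUBIC)
b=cv2.resize(np.ascontiguousarray(B[225:300,240:335,::-1]),None,fx=7,fy=7,interpolation=cv2.INTER_CUBIC)
cv2.imwrite("pics/c1.png",cv2.resize(np.vstack([a,b]),None,fx=.57,fy=.57))
def cen(im,lo,hi,x0,y0,w,h):
    m=cv2.inRange(cv2.cvtColor(im,cv2.COLOR_RGB2HSV),lo,hi);k=np.zeros_like(m);k[y0:y0+h,x0:x0+w]=m[y0:y0+h,x0:x0+w]
    n,l,s,c=cv2.connectedComponentsWithStats(k);i=1+np.argmax(s[1:,4]);return c[i],s[i]
for im,n,r in((A,"top",(325,200,45,45)),(B,"side",(270,225,45,45))):
    c,s=cen(im,(105,150,50),(130,255,255),*r);print(n,c,s,plane(n,[c],.108).round(4))
for im,n,r in((A,"top",(300,215,40,45)),(B,"side",(245,230,45,45))):
    c,s=cen(im,(18,150,80),(32,255,255),*r);print("brass",n,c,s,plane(n,[c],.05).round(4))
E
```

```text
top [345.28688525 221.90163934] [336 213  20  19 244] [[ 0.5748 -0.1132  0.108 ]]
side [291.19672131 246.63114754] [284 241  16  12 122] [[ 0.5733 -0.1154  0.108 ]]
brass top [315.60674157 239.47191011] [307 227  20  26 178] [[ 0.5341 -0.0372  0.05  ]]
brass side [268.87845304 248.55801105] [260 235  15  27 181] [[ 0.5362 -0.0431  0.05  ]]
```

View pics/c1.png

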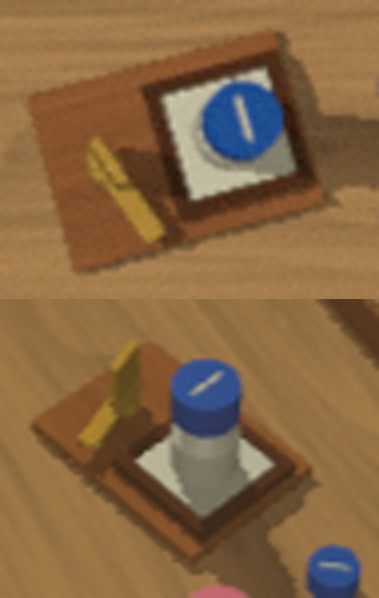

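The crop confirms the target: the large blue cap on the canister at top (345,222). The brass tab's top end is near (309,228), the arm tip near (324,251), and the arm points down and to the right.

```bash
cat >> h.py <<'E'
E
python3 - <<'E'
from h import *
f=7*.57
T=lambda p:np.array(p)/f+[285,192]-.4
S=lambda p:(np.array(p)-[0,299])/f+[240,225]-.4
D=plane("top",T([(28,97),(278,32),(325,203),(78,270)]),.012);print("dock corners",D.round(4).tolist())
dy=(D[0]+D[3]-D[1]-D[2])[:2];print("yaw of dock y",np.degrees(np.arctan2(dy[1],dy[0])))
F=plane("top",T([(162,97),(268,68),(300,172),(190,203)]),.022);print("foot",F.round(4).tolist(),F.mean(0))
# side foot: left,back?,right,front
for z,p in((.022,[(132,462),(275,462),(204,516)]),):print("side foot L,R,front",plane("side",S(p),z).round(4).tolist())
print("tip top z.03",plane("top",T([(155,237),(143,240),(162,230)]),.03).round(4))
print("tab top ends z.07",plane("top",T([(95,140),(128,186)]),.07).round(4))
print("side: tab top, arm tip",plane("side",S([(138,343),(114,358)]),.07).round(4),plane("side",S([(82,440),(97,447)]),.03).round(4))
print("slit top",plane("top",T([(238,97),(249,142)]),.108).round(4))
E
```

```text
dock corners [[0.6052, 0.0278, 0.012], [0.6501, -0.1524, 0.012], [0.5268, -0.1817, 0.012], [0.4818, -0.0059, 0.012]]
yaw of dock y 104.16789854245194
foot [[0.6027, -0.0672, 0.022], [0.6225, -0.143, 0.022], [0.5481, -0.1632, 0.022], [0.5273, -0.0851, 0.022]] [ 0.57515551 -0.11461391  0.022     ]
side foot L,R,front [[0.526, -0.0874, 0.022], [0.6219, -0.1388, 0.022], [0.5489, -0.1588, 0.022]]
tip top z.03 [[ 0.5033 -0.0594  0.03  ]
 [ 0.5013 -0.051   0.03  ]
 [ 0.5081 -0.0644  0.03  ]]
tab top ends z.07 [[ 0.5674 -0.0173  0.07  ]
 [ 0.5358 -0.0391  0.07  ]]
side: tab top, arm tip [[ 0.5673 -0.0191  0.07  ]
 [ 0.5436 -0.0247  0.07  ]] [[ 0.4993 -0.0559  0.03  ]
 [ 0.5063 -0.0676  0.03  ]]
slit top [[ 0.5907 -0.1109  0.108 ]
 [ 0.5607 -0.1173  0.108 ]]
```

jog_arm:
  increments:
    - [[-1, -0.76, 0.1, 0, 0, 0], [-1, -0.76, 0.1, 0, 0, 0], [-1, -0.76, 0.1, 0, 0, 0], [-1, -0.76, 0.1, 0, 0, 0], [-1, -0.76, 0.1, 0, 0, 0], [-1, -0.76, 0.1, 0, 0, 0], [-1, -0.76, 0.1, 0, 0, 0], [-1, -0.76, 0.1, 0, 0, 0], [-1, -0.76, 0.1, 0, 0, 0], [-1, -0.76, 0.1, 0, 0, 0], [-1, -0.76, 0.1, 0, 0, 0], [-1, -0.76, 0.1, 0, 0, 0], [-1, -0.76, 0.1, 0, 0, 0], [-1, -0.76, 0.1, 0, 0, 0], [-1, -0.76, 0.1, 0, 0, 0], [-1, -0.76, 0.1, 0, 0, 0], [-1, -0.76, 0.1, 0, 0, 0], [-1, -0.76, 0.1, 0, 0, 0], [-1, -0.76, 0.1, 0, 0, 0], [-1, -0.76, 0.1, 0, 0, 0]]
  fingers: 0.2

```text
clock: 2.7
ee_pos: [0.5208, 0.0165, 0.1981]
ee_rot: [[-0.969, 0.246, -0.0], [0.246, 0.969, 0.0], [0.0, 0.0, -1.0]]
wrist_force: [0.1, -0.4, -0.0]
width: 0.401
```

jog_arm:
  increments:
    - [[0, 0, 0, 0, 0, -0.95], [0, 0, 0, 0, 0, -0.95], [0, 0, 0, 0, 0, -0.95], [0, 0, 0, 0, 0, -0.95], [0, 0, 0, 0, 0, -0.95], [0, 0, 0, 0, 0, 0]]

```text
clock: 3.45
ee_pos: [0.5202, 0.0174, 0.1982]
ee_rot: [[-0.837, -0.547, -0.0], [-0.547, 0.837, 0.0], [0.0, 0.0, -1.0]]
wrist_force: [-0.7, 0.3, -0.0]
width: 0.405
```

```bash
cat >> h.py <<'E'
def to(x,y,z,yaw=None):
    s=sense();R=np.array(s["ee_rot"]);d=R.T@(np.array([x,y,z])-s["ee_pos"])
    yw=np.degrees(np.arctan2(R[1,1],R[0,1]))
    print("t",round(s["clock"],2),"pos",np.round(s["ee_pos"],4),"yaw",round(yw,1),"q6",round(s["qpos"][5],2),"w",round(s["width"],3),"F",np.round(s["wrist_force"],1),"tilt",np.round(R[:2,2],3))
    print("shift units",np.round(d/.025,2),"turn z",None if yaw is None else round(-((yaw-yw+180)%360-180)/10,2))
E
python3 -c "
from h import *
to(.552,-.0275,.17,123.4)"
```

```text
t 3.45 pos [0.5202 0.0174 0.1982] yaw 123.2 q6 -0.69 w 0.405 F [-0.7  0.3 -0. ] tilt [-0.  0.]
shift units [-0.08 -2.2   1.13] turn z -0.02
```

jog_arm:
  increments:
    - [[-0.08, -0.8, 0.5, 0, 0, 0], [0, -0.8, 0.8, 0, 0, 0], [0, -0.6, 0.9, 0, 0, 0], [0, 0, 0.9, 0, 0, 0], [0, 0, 0, 0, 0, 0]]

```text
clock: 4.08
ee_pos: [0.5511, -0.0281, 0.1187]
ee_rot: [[-0.838, -0.546, -0.004], [-0.546, 0.838, 0.001], [0.003, 0.003, -1.0]]
wrist_force: [0.1, -0.1, 0.8]
width: 0.399
```

```bash
python3 - <<'E'
from h import *
to(.552,-.0275,.056,123.4)
crop("side","pics/s2.png",220,190,120,110,6)
E
```

```text
t 4.08 pos [ 0.5511 -0.0281  0.1187] yaw 123.1 q6 -0.76 w 0.399 F [ 0.1 -0.1  0.8] tilt [-0.004  0.001]
shift units [-0.05 -0.    2.51] turn z -0.03
```

View pics/s2.png

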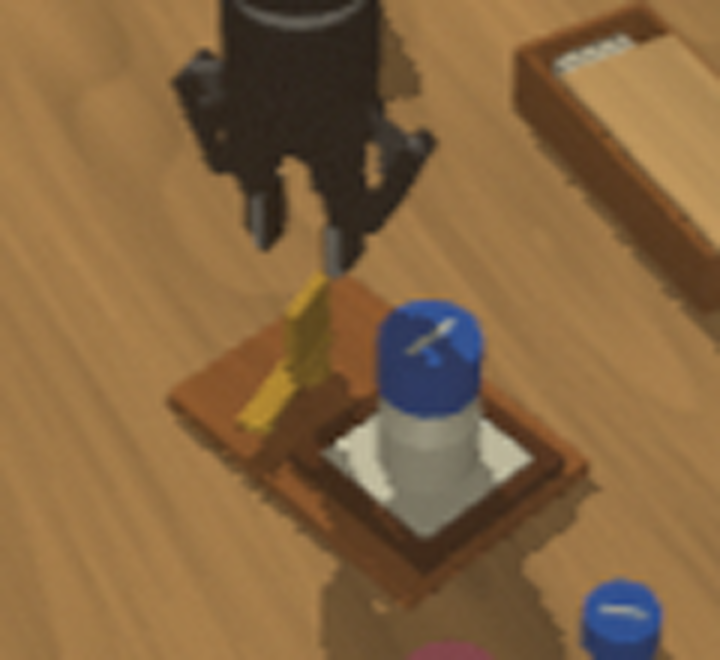

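The fingers straddle the tab (tips at (262,245) and (335,272), tab top at (305,290)), so I'm going down and closing.

jog_arm:
  increments:
    - [[-0.05, 0, 0.7, 0, 0, 0], [0, 0, 0.8, 0, 0, 0], [0, 0, 0.6, 0, 0, 0], [0, 0, 0.35, 0, 0, 0], [0, 0, 0, 0, 0, 0]]

```text
clock: 4.75
ee_pos: [0.553, -0.0268, 0.0594]
ee_rot: [[-0.836, -0.548, -0.001], [-0.548, 0.836, 0.0], [0.0, 0.0, -1.0]]
wrist_force: [-0.2, -0.8, -0.6]
width: 0.4
```

jog_arm:
  increments:
    - [[0, 0, 0, 0, 0, 0], [0, 0, 0, 0, 0, 0], [0, 0, 0, 0, 0, 0], [0, 0, 0, 0, 0, 0], [0, 0, 0, 0, 0, 0], [0, 0, 0, 0, 0, 0]]
  fingers: 1

```text
clock: 5.5
ee_pos: [0.5526, -0.0253, 0.0603]
ee_rot: [[-0.836, -0.549, -0.0], [-0.549, 0.836, 0.003], [-0.001, 0.002, -1.0]]
wrist_force: [-4.5, 7.7, 7.3]
width: 0.084
```

```bash
python3 -c "
from h import *
to(.552,-.0275,.057,194.5);print(sense()['ft_torque'])"
```

```text
t 5.5 pos [ 0.5526 -0.0253  0.0603] yaw 123.3 q6 -0.76 w 0.084 F [-4.5  7.7  7.3] tilt [-0.     0.003]
shift units [ 0.07 -0.06  0.13] turn z -7.12
[1.47582179 0.81933554 0.03059837]
```

jog_arm:
  increments:
    - [[0, 0.06, 0, 0, 0, -0.6], [0, 0, 0, 0, 0, -0.9], [0, 0, 0, 0, 0, -0.9], [0, 0, 0, 0, 0, -0.9], [0, 0, 0, 0, 0, -0.9], [0, 0, 0, 0, 0, -0.9], [0, 0, 0, 0, 0, -0.9], [0, 0, 0, 0, 0, -0.8], [0, 0, 0, 0, 0, -0.3], [0, 0, 0, 0, 0, 0]]

```text
clock: 6.75
ee_pos: [0.5526, -0.0251, 0.0603]
ee_rot: [[0.246, -0.969, 0.001], [-0.969, -0.246, 0.001], [-0.001, -0.001, -1.0]]
wrist_force: [-2.9, 4.2, 7.3]
width: 0.076
```

```bash
python3 -c "
from h import *
to(.552,-.0275,.057,194.5);print(sense()['ft_torque'])"
```

```text
t 6.75 pos [ 0.5526 -0.0251  0.0603] yaw -165.8 q6 -2.0 w 0.076 F [-2.9  4.2  7.3] tilt [0.001 0.001]
shift units [0.09 0.05 0.13] turn z -0.03
[0.73717238 0.3995845  0.02807116]
```

jog_arm:
  increments:
    - [[0, 0, 0, 0, 0, -0.3], [0, 0, 0, 0, 0, -0.2], [0, 0, 0, 0, 0, 0]]

```text
clock: 7.12
ee_pos: [0.5526, -0.0251, 0.0604]
ee_rot: [[0.327, -0.945, 0.001], [-0.945, -0.327, 0.001], [-0.001, -0.001, -1.0]]
wrist_force: [-3.0, 4.9, 7.1]
width: 0.08
```

```bash
python3 -c "
from h import *
to(.552,-.0275,.057,194.5);print(sense()['ft_torque'])"
```

```text
t 7.12 pos [ 0.5526 -0.0251  0.0604] yaw -160.9 q6 -2.08 w 0.08 F [-3.   4.9  7.1] tilt [0.001 0.001]
shift units [0.08 0.05 0.13] turn z 0.46
[ 0.96732584  0.47773092 -1.48942334]
```

jog_arm:
  increments:
    - [[0, 0, 0, 0, 0, 0], [0, 0, 0, 0, 0, 0], [0, 0, 0, 0, 0, 0], [0, 0, -0.5, 0, 0, 0], [0, 0, -0.9, 0, 0, 0], [0, 0, -1, 0, 0, 0], [0, 0, -1, 0, 0, 0], [0, 0, -1, 0, 0, 0], [0, 0, 0, 0, 0, 0]]
  fingers: 0.2

```text
clock: 8.25
ee_pos: [0.5538, -0.0258, 0.1721]
ee_rot: [[0.33, -0.944, 0.004], [-0.944, -0.33, -0.001], [0.002, -0.004, -1.0]]
wrist_force: [-0.2, 0.1, 0.1]
width: 0.399
```

```bash
python3 - <<'E'
from h import *
to(.5745,-.114,.15)
crop("side","pics/s3.png",240,215,100,90,7)
B=capture("side");m=cv2.inRange(cv2.cvtColor(B,cv2.COLOR_RGB2HSV),(105,150,50),(130,255,255))[225:262,270:315]
print("side blue",np.argwhere(m).mean(0)[::-1]+[270,225],"before 291.2,246.6")
E
```

```text
t 8.25 pos [ 0.5538 -0.0258  0.1721] yaw -160.8 q6 -2.09 w 0.399 F [-0.2  0.1  0.1] tilt [ 0.004 -0.001]
shift units [3.6  0.38 0.89] turn z None
side blue [295.25       244.85714286] before 291.2,246.6
```

View pics/s3.png

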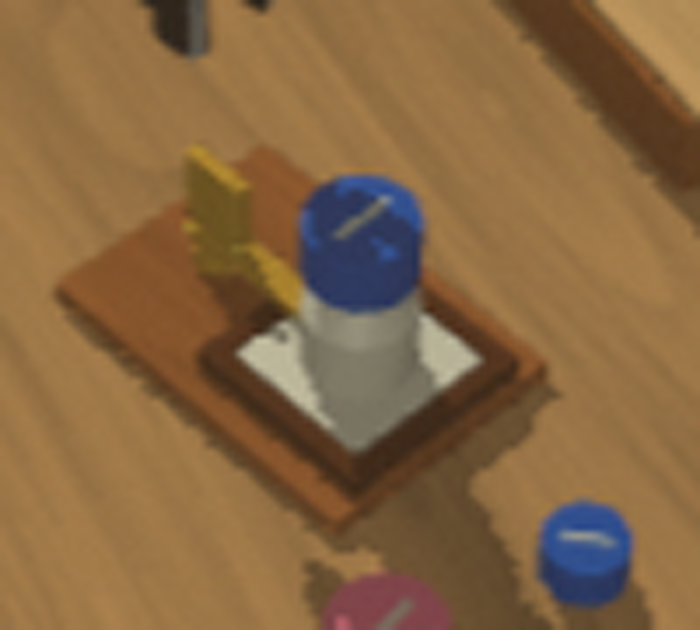

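The stop was felt (1.5 N m) and the crop shows the brass arm across the foot at (275,275), with the cap still seated at (361,240). Next is the cap.

jog_arm:
  increments:
    - [[0.9, 0.1, 0, 0, 0, 0], [0.9, 0.1, 0, 0, 0, 0], [0.9, 0.1, 0, 0, 0, 0], [0.9, 0.08, 0, 0, 0, 0], [0, 0, 0, 0, 0, 0.9], [0, 0, 0, 0, 0, 0.9], [0, 0, 0, 0, 0, 0.9], [0, 0, 0, 0, 0, 0.9], [0, 0, 0, 0, 0, 0.9], [0, 0, 0, 0, 0, 0.9], [0, 0, 0, 0, 0, 0.9], [0, 0, 0, 0, 0, 0.9], [0, 0, 0, 0, 0, 0.9], [0, 0, 0, 0, 0, 0.8], [0, 0, 0, 0, 0, 0]]
  fingers: -1

```text
clock: 10.22
ee_pos: [0.5732, -0.1146, 0.1694]
ee_rot: [[-0.938, -0.346, -0.0], [-0.346, 0.938, -0.0], [0.0, 0.0, -1.0]]
wrist_force: [0.9, -0.1, 0.0]
width: 0.999
```

```bash
python3 - <<'E'
from h import *
to(.5745,-.1145,.1,110)
crop("side","pics/s4.png",240,175,110,120,5)
E
```

```text
t 10.22 pos [ 0.5732 -0.1146  0.1694] yaw 110.3 q6 -0.68 w 0.999 F [ 0.9 -0.1  0. ] tilt [-0. -0.]
shift units [-0.05 -0.01  2.78] turn z 0.03
```

View pics/s4.png

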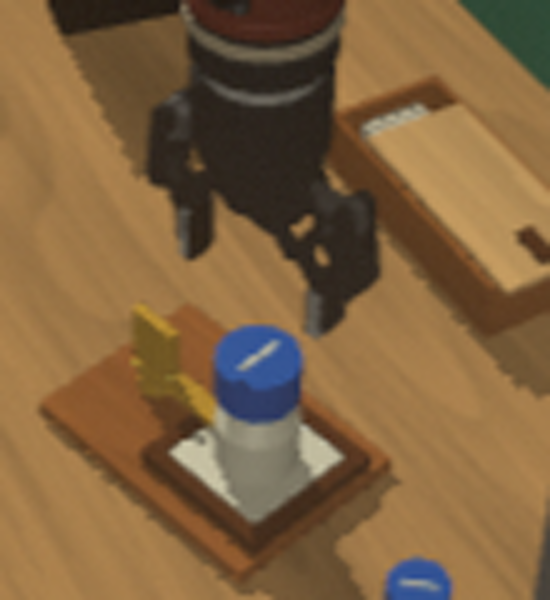

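The tips at (195,255) and (320,330) have their midpoint directly above the cap at (258,350), so I'm going down to grip.

jog_arm:
  increments:
    - [[-0.05, 0, 0.7, 0, 0, 0], [0, 0, 0.7, 0, 0, 0], [0, 0, 0.6, 0, 0, 0], [0, 0, 0.5, 0, 0, 0], [0, 0, 0.25, 0, 0, 0], [0, 0, 0, 0, 0, 0]]

```text
clock: 11.02
ee_pos: [0.5741, -0.1132, 0.1005]
ee_rot: [[-0.938, -0.346, -0.0], [-0.346, 0.938, 0.0], [0.0, 0.0, -1.0]]
wrist_force: [-0.4, 0.3, 0.4]
width: 1.001
```

jog_arm:
  increments:
    - [[0, 0, 0, 0, 0, 0], [0, 0, 0, 0, 0, 0], [0, 0, 0, 0, 0, 0], [0, 0, 0, 0, 0, 0], [0, 0, 0, 0, 0, 0]]
  fingers: 1

```text
clock: 11.65
ee_pos: [0.5746, -0.1133, 0.1011]
ee_rot: [[-0.938, -0.346, 0.001], [-0.346, 0.938, -0.0], [-0.001, -0.0, -1.0]]
wrist_force: [0.7, -0.6, 3.6]
width: 0.593
```

```bash
python3 -c "
from h import *
to(.5745,-.1145,.092,185);print(sense()['ft_torque'])"
```

```text
t 11.65 pos [ 0.5746 -0.1133  0.1011] yaw 110.2 q6 -0.67 w 0.593 F [ 0.7 -0.6  3.6] tilt [ 0.001 -0.   ]
shift units [ 0.02 -0.04  0.36] turn z -7.48
[-0.01078119 -0.11641869 -0.01156939]
```

jog_arm:
  increments:
    - [[0, 0, 0.1, 0, 0, 0], [0, 0, 0.1, 0, 0, 0], [0, 0, 0.1, 0, 0, 0], [0, 0, 0, 0, 0, 0], [0, 0, 0, 0, 0, 0]]

```text
clock: 12.28
ee_pos: [0.5746, -0.1133, 0.0936]
ee_rot: [[-0.938, -0.346, 0.001], [-0.346, 0.938, -0.0], [-0.001, -0.0, -1.0]]
wrist_force: [0.2, 0.2, 7.4]
width: 0.589
```

jog_arm:
  increments:
    - [[0, 0, 0, 0, 0, -0.5], [0, 0, 0, 0, 0, -0.7], [0, 0, 0, 0, 0, -0.7], [0, 0, 0, 0, 0, -0.7], [0, 0, 0, 0, 0, -0.7], [0, 0, 0, 0, 0, -0.7], [0, 0, 0, 0, 0, -0.7], [0, 0, 0, 0, 0, -0.7], [0, 0, 0, 0, 0, -0.7], [0, 0, 0, 0, 0, -0.7], [0, 0, 0, 0, 0, -0.5], [0, 0, 0, 0, 0, 0]]

```text
clock: 13.78
ee_pos: [0.5748, -0.1134, 0.0937]
ee_rot: [[0.058, -0.998, 0.001], [-0.998, -0.058, -0.0], [0.001, -0.001, -1.0]]
wrist_force: [1.3, -0.6, 6.5]
width: 0.593
```

```bash
python3 - <<'E'
from h import *
to(.5745,-.1145,.092,185);print(sense()['ft_torque'])
A=capture("top")[190:270,280:390,::-1];B=capture("side")[195:300,235:345,::-1]
r=lambda i:cv2.resize(np.ascontiguousarray(i),(600,int(600*i.shape[0]/i.shape[1])),interpolation=cv2.INTER_CUBIC)
cv2.imwrite("pics/s5.png",cv2.resize(np.vstack([r(A),r(B)]),None,fx=.59,fy=.59))
E
```

```text
t 13.78 pos [ 0.5748 -0.1134  0.0937] yaw -176.7 q6 -1.95 w 0.593 F [ 1.3 -0.6  6.5] tilt [ 0.001 -0.   ]
shift units [0.04 0.01 0.07] turn z -0.17
[-0.02118721 -0.02413489  0.0243835 ]
```

View pics/s5.png

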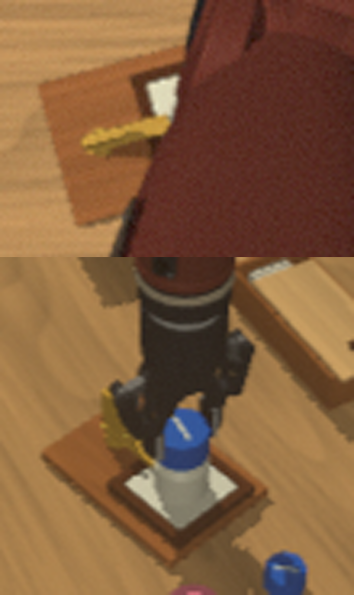

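The cap's white mark at (182,428) has turned about 73°, and the canister is seated with the turnbutton across. Next is the lift, slow at first.

jog_arm:
  increments:
    - [[0, 0, -0.1, 0, 0, 0], [0, 0, -0.1, 0, 0, 0], [0, 0, -0.1, 0, 0, 0], [0, 0, -0.1, 0, 0, 0], [0, 0, -0.1, 0, 0, 0]]

```text
clock: 14.5
ee_pos: [0.5737, -0.1131, 0.1054]
ee_rot: [[0.057, -0.998, -0.001], [-0.998, -0.057, 0.0], [-0.0, 0.001, -1.0]]
wrist_force: [1.0, -0.3, -0.7]
width: 0.59
```

Almost no resistance, so the cap is free.

jog_arm:
  increments:
    - [[0, 0, -0.2, 0, 0, 0], [0, 0, -0.3, 0, 0, 0], [0, 0, -0.4, 0, 0, 0], [0, 0, -0.5, 0, 0, 0], [0, 0, -0.5, 0, 0, 0], [0, 0, -0.5, 0, 0, 0], [0, 0, -0.4, 0, 0, 0], [0, 0, -0.2, 0, 0, 0], [0, 0, -0.1, 0, 0, 0], [0, 0, 0, 0, 0, 0], [0, 0, 0, 0, 0, 0], [0, 0, 0, 0, 0, 0]]

```text
clock: 16.0
ee_pos: [0.5741, -0.1132, 0.183]
ee_rot: [[0.057, -0.998, -0.001], [-0.998, -0.057, 0.0], [-0.0, 0.001, -1.0]]
wrist_force: [0.7, 0.0, -0.7]
width: 0.591
```

```bash
python3 - <<'E'
from h import *
to(.5745,-.1145,.18,185)
crop("side","pics/s6.png",235,175,110,120,5)
E
```

```text
t 16.0 pos [ 0.5741 -0.1132  0.183 ] yaw -176.8 q6 -1.95 w 0.591 F [ 0.7  0.  -0.7] tilt [-0.001  0.   ]
shift units [ 0.05 -0.01  0.12] turn z -0.18
```

View pics/s6.png

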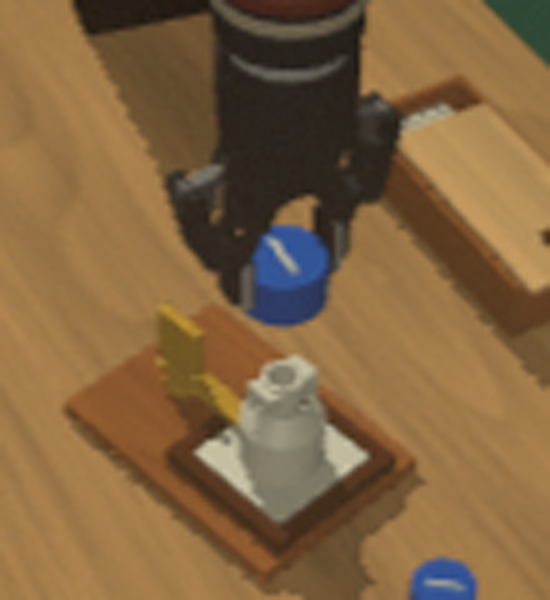

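```bash
python3 -c "
from station import *
print(sign_off())"
```

```text
the job is handed in; nothing more can be done
None
```

I locked the canister and took its cap off, then handed the job in at about 16 s of the 48 s allowed. No verdict was reported, and none of my checks failed or disagreed.

- **Turnbutton:** I gripped its tab and turned it about 71° until it met its stop, felt as 1.5 N m.
- **Cap:** I pressed it down about 7.5 mm (7.4 N), twisted it 73° anticlockwise while pressed, and raised the gripper about 89 mm. The wrist force was close to zero from early in the lift.
- **Last checks:** The final picture shows the cap held level above the open neck, the canister seated, and the brass arm across the foot. The gripper reads 50 mm open on the cap. I put the cap about 80 mm above the rim, worked out from the arm's travel rather than measured in the picture.
- **Not checked:** I did not measure whether the bystanders had moved. I saw no unexpected forces on the arm, and the domino box and small blue cap look unmoved in the last crop.

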